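# Hang the parts baskets on their hook stands

## Task

Hang both steel parts baskets by their bails: the deep basket on the higher double hook and the shallow basket on the lower one, each left hanging freely and still with its bail bar across both prongs. Carry them upright so that the parts inside would not spill, and do not disturb the bottle or the beaker, nor bump the dosing unit.

Things in the scene. Friction and masses are not known exactly. Their poses are not given: they have to be found in the camera images.
- deep_basket: The deep basket: slotted steel box 80 (x) x 116 (y) x 95 mm high, 3 mm walls, some brass parts inside, 0.26 to 0.49 kg. Over it a rigid bail of 8 mm rod: legs at x = 0, y = +-56 mm, joined by a level bar along y, axis 170 mm above the underside. Same after a half turn. Origin: centre of underside; x across the bail, y along the bar, z up.
- deep_basket_bar (a point): Middle of the deep basket's bail bar, on its axis, 170 mm above the basket's underside. Here the bar wears a black grip sleeve 14 mm thick (x), 40 mm long (y), 18 mm high. Axes as the basket's.
- shallow_basket: The shallow basket: slotted steel box 80 (x) x 116 (y) x 45 mm high, 3 mm walls, some brass parts inside, 0.17 to 0.35 kg. Over it a rigid bail of 8 mm rod: legs at x = 0, y = +-56 mm, joined by a level bar along y, axis 115 mm above the underside. Same after a half turn. Origin: centre of underside; x across the bail, y along the bar, z up.
- shallow_basket_bar (a point): Middle of the shallow basket's bail bar, on its axis, 115 mm above the basket's underside. Here the bar wears a black grip sleeve 14 mm thick (x), 40 mm long (y), 18 mm high. Axes as the basket's.
- high_stand: The higher hook stand, fixed, bare metal: base plate 150 (x) x 110 (y) x 12 mm, 16 mm post at x = +50 mm topped by a crossbar; from it two level 8 mm prongs at y = +-36 mm reach towards -x, axis 290 mm above the table, turned up at the end (x = -47 to -55 mm) to 24 mm above that axis. Nothing is above them. Origin: centre of base underside; z up.
- high_stand_seat (a point): Middle of the place for the bar: midway between the prongs, on their axis level, 20 mm to the -x side of the stand's origin. Axes as the stand's. A resting bar's axis is 8 mm above it. The basket comes from the -x side, bar above the upturned ends, body below the prongs, which pass through the bail either side of the sleeve; then it is lowered.
- low_stand: The lower hook stand, fixed, bare metal: base plate 150 (x) x 110 (y) x 12 mm, 16 mm post at x = +50 mm topped by a crossbar; from it two level 8 mm prongs at y = +-36 mm reach towards -x, axis 215 mm above the table, turned up at the end (x = -47 to -55 mm) to 24 mm above that axis. Nothing is above them. Origin: centre of base underside; z up.
- low_stand_seat (a point): Middle of the place for the bar: midway between the prongs, on their axis level, 20 mm to the -x side of the stand's origin. Axes as the stand's. A resting bar's axis is 8 mm above it. The basket comes from the -x side, bar above the upturned ends, body below the prongs, which pass through the bail either side of the sleeve; then it is lowered.
- bottle: White bottle, loose, 64 mm in diameter, 190 mm tall. Origin: centre of its underside.
- beaker: White open cup, loose, 72 mm across the rim, 90 mm tall. Origin: centre of its underside.
- dosing_unit: Fixed dosing unit on a 100 x 100 mm metal base, a clear block above it, 225 mm tall over all. Origin: centre of its underside.
Not all that is in view belongs to the job. Leave any purple or red look-alike of the deep_basket alone.

How it is judged:
By the outcome, as a careful person would: the job done as asked, in the order asked, and still so for the second after the job is handed in, with the robot touching nothing.
It also fails if it takes over 72 s, if anything falls off the work surface, if the arm or the gripper's body presses on something with over 40 N, if the wrist force passes 120 N, or if a joint passes its speed limit or range.

## Robot

A 6-joint arm with a two-finger parallel gripper is mounted at the origin on the work surface. World frame = base frame: x ahead of the robot, y to its left, z up, the work surface at z = 0. Lengths are in mm, angles in degrees, forces in N, time in s.
With the tool pointing down it reaches from about 300 to 850 mm from the base axis. Payload 4.2 kg.
Tool frame: the origin (TCP) lies midway between the tips of the shut fingers; the grasp point (between the pads) lies 19 mm behind it (env.hold_point_z is the z of the grasp point in the tool frame, in mm); z points along the fingers, y is the direction in which the jaws open and shut (so a half turn about z gives the same grasp; the last joint's range is limited). The gripper opens to 91 mm and grips with 3 to 60 N. Pads are 32 mm wide; open, the fingers measure 118 mm over their backs; the gripper's body (76 mm by 178 mm) begins 60 mm behind the grasp point.
Start: joints at [-1.146, 18.312, 89.639, -0, 72.044, -1.146], TCP at [575.016, 0, 213.976] pointing down, gripper open.
Joint ranges: [-177.97, 177.97], [-48.28, 115.42], [12.27, 149.76], [-77.06, 257.06], [2.81, 150.46], [-146.56, 146.56]. Speed limits (degrees/s): [147.25, 147.25, 180, 180, 180, 180].

## Interface

Orientations are given as [roll, pitch, yaw] about the fixed x, y, z axes, in that order (R = Rz(yaw) Ry(pitch) Rx(roll)).
In Python, from workcell import env, grab_frame, camera_params, spotter gives the robot as it stands. The module is installed in compiled form; this text tells all that it offers.
- The arm moves only by the shell command python3 -m jog 'ROWS' [FORCE]. ROWS is text: rows parted by semicolons, each of 7 numbers parted by spaces: the turn, a rotation vector about the world's x, y, z in units of 5 degrees (1.0 is 5 degrees), then the shift along the world's x, y, z in units of 25 mm (1.0 is 25 mm), then the opening, from 0 (shut) to 1 (fully open). A call has 1 to 5 rows; each row is the pose to reach, as a shift and turn from the pose commanded when the call began; what a row does not reach only later rows make up. A row lasts 1/8 s, in which the tool goes at most 62.5 mm and 10.7 degrees, less where a joint would pass 70% of its speed; a pose out of reach is approached as far as the arm can. A call with a gripper value outside its range is refused whole. The fingers move at their own pace and stop on an object; FORCE is the grip in N (left out, the last holds). Time passes only in rows, so rows that repeat a pose let the fingers close. It gives the time, the measured TCP pose, the force and the opening at its end, in the units of the state.
- env.state(): the state, without advancing time (a new reading comes with each control period).
- grab_frame(name): name is "scene" or "side" or "wrist"; returns the picture (480x640x3 uint8, red, green, blue); there is no depth.
- camera_params(name): a dict with "K" (3x3 intrinsics, pixels), "rvec" (rotation vector, rad) and "tvec" (3), from world to camera coordinates, as OpenCV has them. Camera axes: x right, y down, z forward; pixel columns grow to the right and rows downward; lengths in mm; the calibration is good to about 2 mm. The wrist camera is an equidistant fisheye: a pixel r from the principal point sees the ray r / f radians off the axis. A picture is of the moment at which its call begins: read the wrist's pose just before it. camera_params takes no time and is no camera call; for the wrist camera it gives the pose at the moment of the call.
- env.job_done(): hands the job in, once; it reports no verdict.
Trained networks look in the newest picture that a camera, given by its name, has taken for a name from the list of things; names that differ only in an ending like _2 or _b are one class to them, and where a whole thing is asked for, a point or a joint stands for the part that bears it (a point fixed in the world has none). Each returns a list of dicts, best first, with "conf" (0 to 1); they miss things now and then, are a little off and sometimes report something else, mostly with a low value. They report only what shows in the picture. A call takes as long as a camera call. They do not tell look-alikes from the thing itself.
- spotter.look_for(query, camera): "box" ([left, top, width, height] in pixels, round what is visible of it).
- spotter.trace(query, camera): "region" (480x640 bool, what is visible of it) and "box" ([left, top, width, height] in pixels, round what is visible of it).
The state is a dict: "time_s": time; "qpos": joint angles; "qvel": joint speeds; "effort": joint torques, N m; "ee_pos": TCP position; "ee_rot": TCP orientation; "force": force on the tool from outside, world axes, zero at the start; "torque": the same for the moment, N m; "gripper_width": finger opening in mm.
Only numpy, scipy, OpenCV 4.12 (cv2) and the standard library are available. Lean on these libraries where they do the work, as an engineer would, in place of code of your own. Each camera call takes 0.05 s, during which the arm holds its last target. There are 200 camera calls.

## Working session

There is one attempt and no reset: what is moved stays moved. The work goes in short steps, Python scripts to look and compute and a shell command to move; the robot and the scene stay as the last step left them, time stands still between calls to the robot, and variables do not carry over. Pictures are saved under pics/ and viewed, about 8 in all and at most 12, crops included, and the job is handed in when it is done.

```bash
mkdir -p pics; cat > h.py <<'E'
import numpy as np, cv2
from workcell import env, grab_frame, camera_params, spotter
def cam(n):
    p=camera_params(n); return np.array(p["K"],float),cv2.Rodrigues(np.array(p["rvec"],float))[0],np.array(p["tvec"],float).ravel()
def proj(n,P,c=None):
    K,R,t=c or cam(n); X=np.atleast_2d(P)@R.T+t
    if n=="wrist":
        r=np.hypot(X[:,0],X[:,1])+1e-9; th=np.arctan2(r,X[:,2]); d=X[:,:2]/r[:,None]*th[:,None]
    else: d=X[:,:2]/X[:,2:]
    return d*[K[0,0],K[1,1]]+K[:2,2]
def atz(n,uv,z,c=None):
    K,R,t=c or cam(n); d=(np.atleast_2d(uv)-K[:2,2])/[K[0,0],K[1,1]]
    if n=="wrist":
        th=np.linalg.norm(d,axis=1,keepdims=True)+1e-9; v=np.hstack([d/th*np.sin(th),np.cos(th)])
    else: v=np.hstack([d,np.ones((len(d),1))])
    v=v@R; C=-R.T@t; return C+v*((z-C[2])/v[:,2:])
E
python3 - <<'E'
from h import *
ims=[]
for n in ["scene","side"]:
    im=grab_frame(n)
    cv2.imwrite(f"pics/{n}0.png",im[:,:,::-1])
    c=cam(n); print(n,"C",(-c[1].T@c[2]).round(),c[0][0,0])
    for q in ["deep_basket","shallow_basket","deep_basket_bar","shallow_basket_bar","high_stand","low_stand","high_stand_seat","low_stand_seat","bottle","beaker","dosing_unit"]:
        print(q,[(np.round(d["box"]).astype(int).tolist(),round(d["conf"],2)) for d in spotter.look_for(q,n)[:4]])
E
```

```text
scene C [1037.  564.  957.] 456.17325235077755
deep_basket [([419, 290, 68, 66], 0.87), ([291, 174, 35, 57], 0.87), ([351, 268, 53, 64], 0.75)]
shallow_basket [([267, 235, 35, 46], 0.73), ([297, 260, 26, 44], 0.7)]
deep_basket_bar [([418, 292, 69, 64], 0.78), ([289, 173, 36, 60], 0.61), ([350, 272, 55, 61], 0.57)]
shallow_basket_bar [([266, 235, 38, 47], 0.91)]
high_stand [([180, 192, 78, 129], 0.82), ([350, 270, 57, 60], 0.62)]
low_stand []
high_stand_seat [([180, 191, 81, 130], 0.86)]
low_stand_seat []
bottle [([158, 216, 31, 59], 0.58)]
beaker [([298, 263, 26, 39], 0.93)]
dosing_unit [([180, 189, 77, 134], 0.33)]
side C [ 157. -620.  936.] 433.05619718278007
deep_basket [([208, 162, 47, 65], 0.78), ([244, 193, 52, 66], 0.6), ([243, 336, 66, 83], 0.59)]
shallow_basket [([311, 281, 40, 66], 0.76), ([300, 130, 40, 69], 0.44)]
deep_basket_bar [([246, 190, 53, 72], 0.98), ([245, 334, 66, 85], 0.93), ([208, 162, 45, 60], 0.69)]
shallow_basket_bar [([314, 279, 35, 70], 0.92)]
high_stand [([371, 207, 94, 126], 0.96)]
low_stand [([332, 200, 57, 37], 0.86)]
high_stand_seat [([375, 204, 87, 129], 0.97)]
low_stand_seat [([331, 200, 62, 40], 0.9), ([304, 248, 29, 42], 0.42)]
bottle []
beaker [([302, 245, 29, 41], 0.74)]
dosing_unit [([299, 131, 39, 73], 0.9)]
```

View pics/scene0.png

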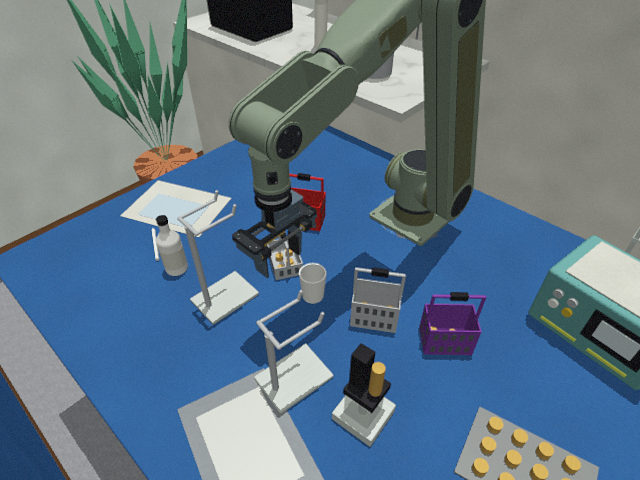

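View pics/side0.png

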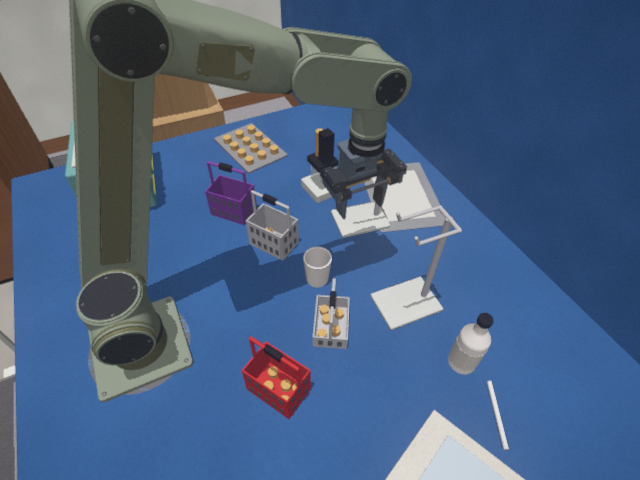

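Scene picture: the steel deep basket is at about (377,300), and its look-alikes are purple (452,325) and red (308,200). The shallow basket is at (287,258), partly behind the gripper. The high stand is at (220,260), the low stand at (290,345), the beaker at (312,283), the bottle at (172,250) and the dosing unit at (365,395). I choose the grey deep one. I'll raise the arm first to clear the view.

```bash
python3 -m jog '0 0 0 0 0 2.5 1;0 0 0 0 0 5 1;0 0 0 0 0 7 1;0 0 0 0 0 7 1' 
python3 - <<'E'
from h import *
S={}
for n in ["scene","side"]:
    S[n]=grab_frame(n); cv2.imwrite(f"pics/{n}1.png",S[n][:,:,::-1])
def crop(n,x,y,w,h):
    c=S[n][y:y+h,x:x+w]; return cv2.resize(c,(400,300),interpolation=cv2.INTER_CUBIC)
m=np.vstack([np.hstack([crop("scene",340,260,80,60+0),crop("side",235,180,80,60)]),np.hstack([crop("scene",250,220,80,60),crop("side",290,275,100,75)])])
cv2.imwrite("pics/bask1.png",m[:,:,::-1])
m=np.vstack([np.hstack([crop("scene",160,180,120,90),crop("side",360,190,120,90)]),np.hstack([crop("scene",240,270,120,90),crop("side",310,160,120,90)])])
cv2.imwrite("pics/stand1.png",m[:,:,::-1])
E
```

```text
time_s: 1.7
ee_pos: [576.4, -0.0, 393.8]
ee_rot: [179.4, 0.0, 90.0]
force: [-0.7, 0.2, -1.4]
gripper_width: 91.0
```

View pics/bask1.png

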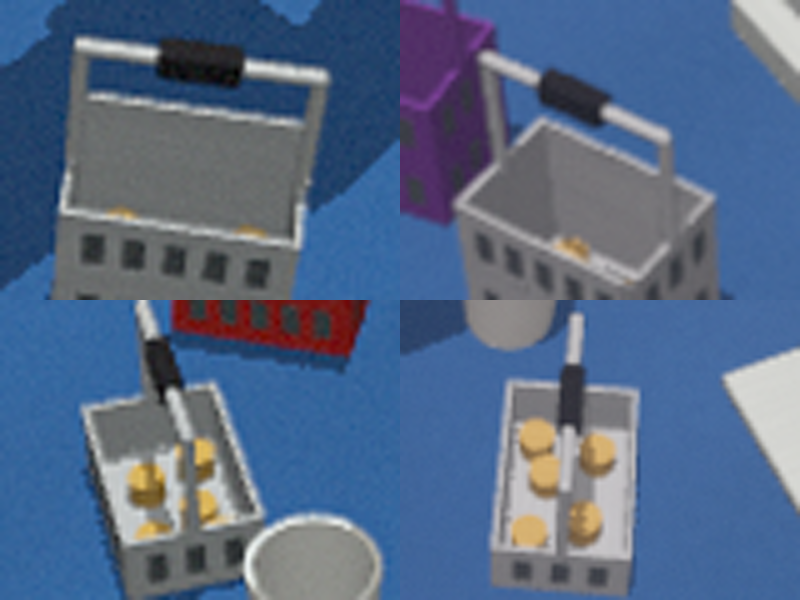

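View pics/stand1.png

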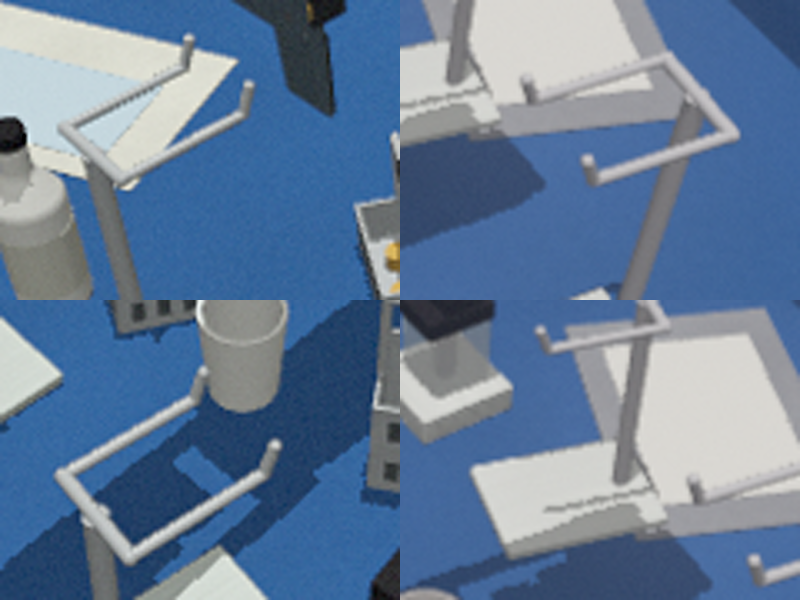

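The baskets show clearly in both views. Deep bar ends: scene (356,268) and (405,275), side (252,192) and (288,207). Shallow sleeve: scene (283,233), side (333,300). All the prong tips can be read too, so I'll fit the poses with these points.

```bash
cat > fit.py <<'E'
from h import *
from scipy.optimize import least_squares
C={n:cam(n) for n in("scene","side")}
def fit(obs,x0):
    def tr(p,P):
        c,s=np.cos(p[2]),np.sin(p[2]);P=np.array(P,float);return np.c_[p[0]+c*P[:,0]-s*P[:,1],p[1]+s*P[:,0]+c*P[:,1],P[:,2]]
    f=lambda p:np.concatenate([(proj(n,tr(p,P),C[n])-uv).ravel() for n,P,uv in obs])
    best=min((least_squares(f,[x0[0],x0[1],a],loss="soft_l1",x_scale=[10,10,.1]) for a in np.radians(range(-180,180,30))),key=lambda r:r.cost)
    print(best.x[:2].round(1),np.degrees(best.x[2]).round(1),"res",best.fun.round(1).tolist()); return best.x
if __name__=="__main__":
    b=lambda h:[[0,-56,h],[0,56,h],[0,0,h]]
    fit([("scene",b(170),[[356,268.4],[405.2,275],[380.2,272.6]]),("side",b(170),[[252.2,191.6],[288.2,207],[269.8,199.4]])],(400,200))
    rim=[[-38.5,56.5,45],[38.5,56.5,45],[38.5,-56.5,45],[-38.5,-56.5,45]]
    fit([("side",rim+[[0,0,115]],[[317,295.5],[349.5,297],[348,338],[313.7,337],[332.8,299.5]]),("scene",[rim[i] for i in(0,1,2,3)]+[[0,0,115],],[[292.6,237],[302.4,263.6],[275.4,268.6],[266.6,241.4],[282.8,233.4]])],(450,0))
    fit([("side",rim+[[0,0,115]],[[317,295.5],[349.5,297],[348,338],[313.7,337],[332.8,299.5]]),("scene",[rim[i] for i in(0,1,2,3)]+[[0,0,115],],[[302.4,263.6],[275.4,268.6],[266.6,241.4],[292.6,237],[282.8,233.4]])],(450,0))
    st=lambda h:[[-51,36,h+24],[-51,-36,h+24],[50,36,h],[50,-36,h]]
    fit([("scene",st(290),[[216.4,191.4],[234.4,205.2],[179.8,218.1],[196,234]][:4]),("side",st(290),[[398.4,213.4],[416.4,237.4],[440.4,207.1],[461.1,229.6]])],(600,-100))
    fit([("scene",[st(290)[i] for i in(1,0,3,2)],[[216.4,191.4],[234.4,205.2],[179.8,218.1],[196,234]][:4]),("side",st(290),[[398.4,213.4],[416.4,237.4],[440.4,207.1],[461.1,229.6]])],(600,-100))
    q=[[301.2,291],[322.5,312.6],[258.6,322.5],[279,347.4]];L=st(215)
    fit([("scene",[L[i] for i in(1,0,3,2)],q),("side",[L[1],L[3]],[[352.9,169],[389.5,167.8]])],(650,150))
    for n,uv in(("scene",[[312,300],[172,272]]),("side",[[318,283],[463,368]])): print("beaker,bottle base near",atz(n,uv,0,C[n]).round())
    print("dosing",atz("scene",[[365,438],[334,415],[394,408]],10,C["scene"]).round())
E
python3 fit.py
```

```text
[408.8 166.2] 32.7 res [0.4, 0.4, -0.9, 0.2, -0.0, -0.6, 35.3, 15.4, -36.1, -15.8, -0.3, -0.4]
[ 433.6 -146.6] -28.5 res [-0.3, 0.0, -1.5, -0.1, 0.0, 0.2, 0.7, -0.4, 0.0, 0.1, 9.6, 24.7, -27.0, 4.4, -9.5, -27.4, 24.7, -5.8, -0.6, -0.3]
[ 434.  -145.5] -29.7 res [0.2, -0.6, -1.1, -0.2, -0.6, 0.0, 0.1, -1.2, -0.0, -0.4, -0.3, -1.3, -0.3, -0.4, -0.2, -0.2, -0.7, -1.0, -0.4, -0.1]
[ 633.5 -171.6] -5.0 res [16.3, 12.6, -18.9, -15.6, 15.7, 13.8, -16.8, -18.0, 1.0, -1.3, 0.7, -0.6, -0.5, 1.3, -2.2, 2.1]
[ 635.2 -167.6] -4.6 res [-0.6, -0.8, -1.1, -0.2, -0.2, -0.8, 0.2, -0.9, 0.6, -2.7, 0.4, -2.2, -1.1, -0.2, -2.8, 0.4]
[675.4 141.1] 350.8 res [-1.3, -0.1, -1.2, 0.6, 0.6, -0.2, 0.3, -0.7, -0.1, -1.7, -0.8, -0.2]
beaker,bottle base near [[ 480.   10.    0.]
 [ 682. -353.    0.]]
beaker,bottle base near [[ 461.  -17.    0.]
 [ 656. -374.    0.]]
dosing [[675. 351.  10.]
 [682. 271.  10.]
 [581. 355.  10.]]
```

Fits agree to 1–3 px. Deep basket at (409,166), yaw 33; shallow at (434,-146), yaw -30; high stand at (635,-168), yaw -4.6; low stand at (675,141), yaw -9. I'll move above the deep basket and check with the wrist camera.

```bash
python3 -m jog '0 0 1.3 -1.3 1.3 0 0.6;0 0 2.6 -2.7 2.7 -1 0.6;0 0 4 -4 4 -2 0.6;0 0 5.3 -5.3 5.3 -3 0.6;0 0 6.5 -6.7 6.6 -3.5 0.6'; python3 -m jog '0 0 0 0 0 0 0.6;0 0 0 0 0 0 0.6;0 0 0 0 0 0 0.6'
cat > wv.py <<'E'
import sys
from h import *
# overlay: name x y yaw ...
c=cam("wrist"); s=env.state(); im=grab_frame("wrist"); o=im.copy()
def tr(p,P):
    a=np.radians(p[2]);P=np.array(P,float);return np.c_[p[0]+np.cos(a)*P[:,0]-np.sin(a)*P[:,1],p[1]+np.sin(a)*P[:,0]+np.cos(a)*P[:,1],P[:,2]]
out=sys.argv[1]
for a in sys.argv[2:]:
    k,x,y,w=a.split(","); p=[float(x),float(y),float(w)]
    if k in "DS":
        h,H=(95,170) if k=="D" else (45,115)
        P=[[-40,-58,h],[40,-58,h],[40,58,h],[-40,58,h],[0,-56,H],[0,56,H],[0,-20,H+9],[0,20,H+9]]
    else:
        h=290 if k=="H" else 215
        P=[[-51,36,h+24],[-51,-36,h+24],[50,36,h],[50,-36,h],[-20,36,h+4],[-20,-36,h+4]]
    uv=proj("wrist",tr(p,P),c); print(k,uv.round().astype(int).tolist())
    for u in uv: cv2.circle(o,tuple(int(v) for v in u.round()),3,(255,0,255),1)
cv2.imwrite(f"pics/{out}.png",o[:,:,::-1]); cv2.imwrite(f"pics/{out}_raw.png",im[:,:,::-1])
print("tcp",np.round(s["ee_pos"],1),np.round(s["ee_rot"],1),"hold",env.hold_point_z,"t",s["time_s"])
E
python3 wv.py w1 D,409,166.2,32.7
```

```text
time_s: 2.42
ee_pos: [404.7, 165.2, 298.0]
ee_rot: [-179.7, -0.1, 122.7]
force: [0.4, 0.5, 1.3]
gripper_width: 54.8
time_s: 2.8
ee_pos: [408.3, 164.4, 301.2]
ee_rot: [-180.0, 0.0, 122.4]
force: [0.4, -0.9, 0.9]
gripper_width: 55.0
D [[291, 257], [364, 257], [367, 149], [288, 150], [328, 284], [327, 158], [328, 250], [327, 203]]
tcp [408.3 164.4 301.2] [-180.     0.   122.4] hold -18.8 t 2.8
```

View pics/w1.png

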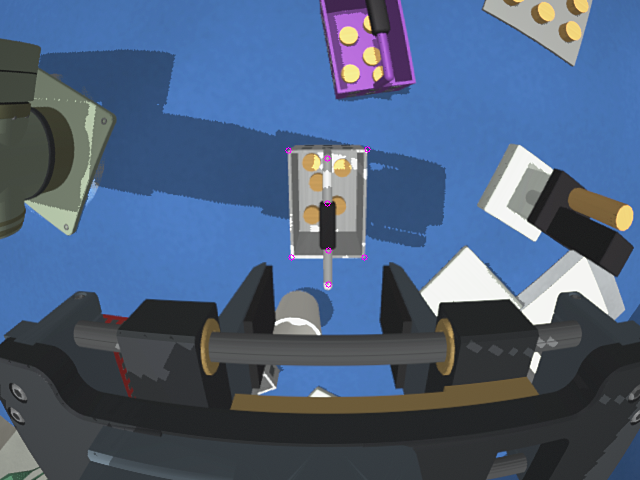

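The overlay sits right on the grey basket: its rim corners are at (291,257) to (367,149) and the sleeve at (328,225). I'll descend, grip and lift.

```bash
python3 -m jog '0 0 0.05 0.03 0.07 -1.5 0.6;0 0 0.05 0.03 0.07 -3 0.6;0 0 0.05 0.03 0.07 -4.5 0.6;0 0 0.05 0.03 0.07 -5.5 0.6;0 0 0.05 0.03 0.07 -6 0.6' 30
python3 -m jog '0 0 0 0 0 0 0.6;0 0 0 0 0 0 0;0 0 0 0 0 0 0;0 0 0 0 0 0 0;0 0 0 0 0 0 0' 35; python3 -m jog '0 0 0 0 0 0 0;0 0 0 0 0 0.4 0;0 0 0 0 0 1 0;0 0 0 0 0 1.6 0;0 0 0 0 0 2 0'
```

```text
time_s: 3.48
ee_pos: [408.3, 166.1, 150.3]
ee_rot: [-179.9, -0.0, 122.7]
force: [0.2, 0.4, 0.1]
gripper_width: 55.0
time_s: 4.1
ee_pos: [408.4, 166.8, 151.8]
ee_rot: [180.0, 0.0, 122.8]
force: [0.0, 0.3, 0.7]
gripper_width: 17.8
time_s: 4.72
ee_pos: [408.3, 166.8, 202.3]
ee_rot: [180.0, 0.0, 122.8]
force: [0.1, 0.9, -4.2]
gripper_width: 13.6
```

```bash
python3 -m jog '0 0 0 0 0 0.8 0;0 0 0 0 0 1.8 0;0 0 0 0 0 2.8 0;0 0 0 0 0 3.8 0;0 0 0 0 0 4.6 0'
python3 -m jog '0 0 -0.2 0.1 -0.4 0.4 0;0 0 -0.8 0.4 -1.4 0.4 0;0 0 -1.5 0.7 -2.6 0.4 0;0 0 -2.2 1.05 -3.9 0.4 0;0 0 -3 1.4 -5.2 0.4 0'
python3 -m jog '0 0 -0.75 0.35 -1.3 0 0;0 0 -1.5 0.7 -2.6 0 0;0 0 -2.2 1.05 -3.9 0 0;0 0 -3 1.4 -5.2 0 0;0 0 -3.7 1.7 -6.3 0 0'
python3 -m jog '0 0 -0.4 0.2 -0.7 0 0;0 0 -0.7 0.35 -1.2 0 0;0 0 -0.8 0.4 -1.4 0 0;0 0 -0.8 0.4 -1.4 0 0'
python3 - <<'E'
from h import *
S={n:grab_frame(n) for n in("scene","side","wrist")}
g=lambda n,x,y,w,h:cv2.resize(S[n][y:y+h,x:x+w],(400,300),interpolation=cv2.INTER_CUBIC)
m=np.vstack([np.hstack([g("scene",150,130,200,150),g("side",320,120,200,150)]),np.hstack([g("wrist",0,0,640,480),g("scene",0,0,640,480)])])
cv2.imwrite("pics/pre1.png",m[:,:,::-1]); cv2.imwrite("pics/w2.png",S["wrist"][:,:,::-1]);s=env.state();print(s["ee_pos"],s["ee_rot"],s["time_s"])
print(proj("wrist",[[635-51+2.9,-168+36+4,314],[635-51-2.9,-168-36+4,314],[635+50+2.9,-168+36-4,290],[635+50-2.9,-168-36-4,290]]).round())
E
```

```text
time_s: 5.35
ee_pos: [408.1, 166.7, 317.4]
ee_rot: [180.0, 0.0, 122.7]
force: [-0.0, 0.0, -2.7]
gripper_width: 13.6
time_s: 5.98
ee_pos: [443.0, 35.1, 325.9]
ee_rot: [-179.9, 0.0, 107.6]
force: [1.1, 0.9, -3.9]
gripper_width: 13.8
time_s: 6.6
ee_pos: [485.3, -122.6, 325.7]
ee_rot: [-179.9, -0.0, 89.0]
force: [0.2, -0.5, -3.3]
gripper_width: 14.0
time_s: 7.1
ee_pos: [495.7, -155.4, 326.4]
ee_rot: [-180.0, -0.0, 85.3]
force: [0.5, 0.5, -4.0]
gripper_width: 14.1
[ 495.63667664 -155.06283782  326.60961351] [ 1.79992991e+02 -1.80207097e-02  8.53072803e+01] 7.25
[[488. 225.]
 [470. 338.]
 [596. 217.]
 [576. 309.]]
```

View pics/pre1.png

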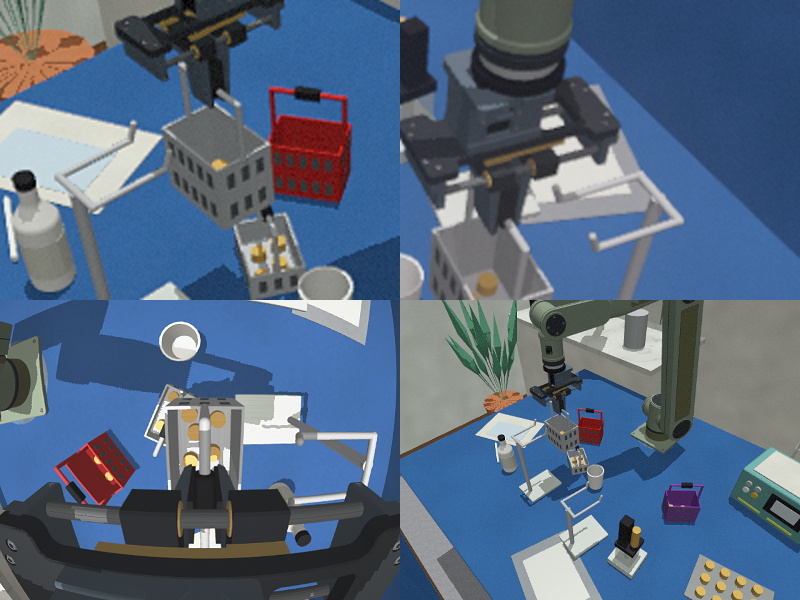

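The wrist picture (quarter-size panel) shows the prong tip at about (300,437) and the crossbar corner at (375,435), within about 5 panel px of the prediction. The basket hangs level. I'll advance over the prongs.

```bash
python3 -m jog '0 0 0 0.3 -0.03 -0.2 0;0 0 0 0.9 -0.08 -0.2 0;0 0 0 1.6 -0.15 -0.2 0;0 0 0 2.3 -0.22 -0.2 0;0 0 0 3 -0.28 -0.2 0'
python3 -m jog '0 0 0 0.6 -0.06 0 0;0 0 0 1.2 -0.12 0 0;0 0 0 1.6 -0.16 0 0;0 0 0 1.8 -0.17 0 0;0 0 0 1.8 -0.17 0 0'
python3 - <<'E'
from h import *
S={n:grab_frame(n) for n in("scene","side","wrist")}
g=lambda n,x,y,w,h:cv2.resize(S[n][y:y+h,x:x+w],(400,300),interpolation=cv2.INTER_CUBIC)
m=np.vstack([np.hstack([g("scene",150,130,160,120),g("side",340,120,160,120)]),np.hstack([g("wrist",200,100,400,300),g("scene",0,0,640,480)])])
cv2.imwrite("pics/pre2.png",m[:,:,::-1]);s=env.state();print(s["ee_pos"],s["ee_rot"],s["force"],s["time_s"])
E
```

```text
time_s: 7.88
ee_pos: [572.5, -162.7, 321.0]
ee_rot: [180.0, -0.0, 85.3]
force: [0.5, 0.2, -3.1]
gripper_width: 13.9
time_s: 8.5
ee_pos: [615.9, -167.0, 321.3]
ee_rot: [-180.0, -0.0, 85.3]
force: [-0.0, 0.2, -3.2]
gripper_width: 13.8
[ 615.36294514 -166.95892164  321.72254177] [1.79997823e+02 2.69299320e-03 8.52466409e+01] [-0.44587727 -0.70171774 -2.781628  ] 8.65
```

View pics/pre2.png

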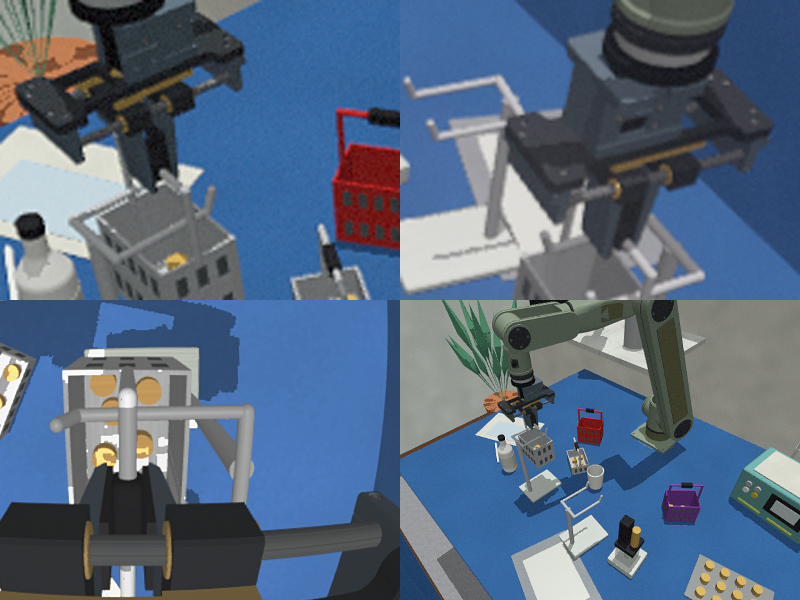

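The bail is over both prongs. In the wrist panel the prong crosses the bar at about (128,415), between the sleeve end at (128,472) and the leg at (128,397). I'll lower it.

```bash
python3 -m jog '0 0 0 0 0 -0.3 0;0 0 0 0 0 -0.8 0;0 0 0 0 0 -1.3 0;0 0 0 0 0 -1.55 0;0 0 0 0 0 -1.6 0'; python3 -m jog '0 0 0 0 0 -0.04 0;0 0 0 0 0 -0.08 0;0 0 0 0 0 -0.08 0'
```

```text
time_s: 9.28
ee_pos: [615.5, -166.9, 280.7]
ee_rot: [-179.9, -0.0, 85.2]
force: [0.0, -1.5, -3.4]
gripper_width: 13.9
time_s: 9.65
ee_pos: [615.8, -167.0, 279.7]
ee_rot: [180.0, 0.0, 85.3]
force: [0.1, -0.6, -2.7]
gripper_width: 13.5
```

```bash
python3 -m jog '0 0 0 0 0 -0.04 0;0 0 0 0 0 -0.08 0;0 0 0 0 0 -0.08 0';python3 -m jog '0 0 0 0 0 -0.04 0;0 0 0 0 0 -0.08 0;0 0 0 0 0 -0.08 0'
```

```text
time_s: 10.02
ee_pos: [616.0, -167.1, 279.0]
ee_rot: [179.9, 0.0, 85.2]
force: [-1.1, 0.8, 4.8]
gripper_width: 14.0
time_s: 10.4
ee_pos: [616.0, -167.1, 278.8]
ee_rot: [179.8, 0.0, 85.2]
force: [-4.6, 0.7, 12.4]
gripper_width: 13.7
```

Seated. I'll take the pressure off, then open.

```bash
python3 -m jog '0 0 0 0 0 0.08 0;0 0 0 0 0 0.08 0;0 0 0 0 0 0.08 0.2;0 0 0 0 0 0.08 0.3;0 0 0 0 0 0.08 0.45';python3 -m jog '0 0 0 0 0 0 0.45;0 0 0 0 0 0 0.45;0 0 0 0 0 0.5 0.45;0 0 0 0 0 1.2 0.45;0 0 0 0 0 2 0.45'
```

```text
time_s: 11.02
ee_pos: [615.7, -167.0, 276.8]
ee_rot: [-180.0, -0.0, 85.2]
force: [-0.9, -1.4, -0.4]
gripper_width: 34.5
time_s: 11.65
ee_pos: [615.8, -167.0, 328.8]
ee_rot: [180.0, 0.0, 85.2]
force: [-0.5, -0.1, -0.0]
gripper_width: 41.2
```

```bash
python3 -m jog '0 0 0 0 0 1 0.45;0 0 0 0 0 2 0.45;0 0 0 0 0 2.5 0.45'
python3 - <<'E'
from h import *
S={n:grab_frame(n) for n in("scene","side","wrist")}
g=lambda n,x,y,w,h:cv2.resize(S[n][y:y+h,x:x+w],(400,300),interpolation=cv2.INTER_CUBIC)
m=np.vstack([np.hstack([g("scene",150,150,160,120),g("side",340,150,160,120)]),np.hstack([g("wrist",0,0,640,480),g("scene",220,200,160,120)])])
cv2.imwrite("pics/hung1.png",m[:,:,::-1]);s=env.state();print(s["ee_pos"],s["ee_rot"],s["force"],s["time_s"])
E
```

```text
time_s: 12.02
ee_pos: [616.1, -167.1, 392.5]
ee_rot: [179.8, 0.0, 85.3]
force: [-0.2, -0.0, -0.3]
gripper_width: 40.7
[ 615.86612279 -167.02467327  390.3688929 ] [1.79940233e+02 1.23539641e-02 8.52522330e+01] [0.26963023 0.14734386 0.28366127] 12.175
```

View pics/hung1.png

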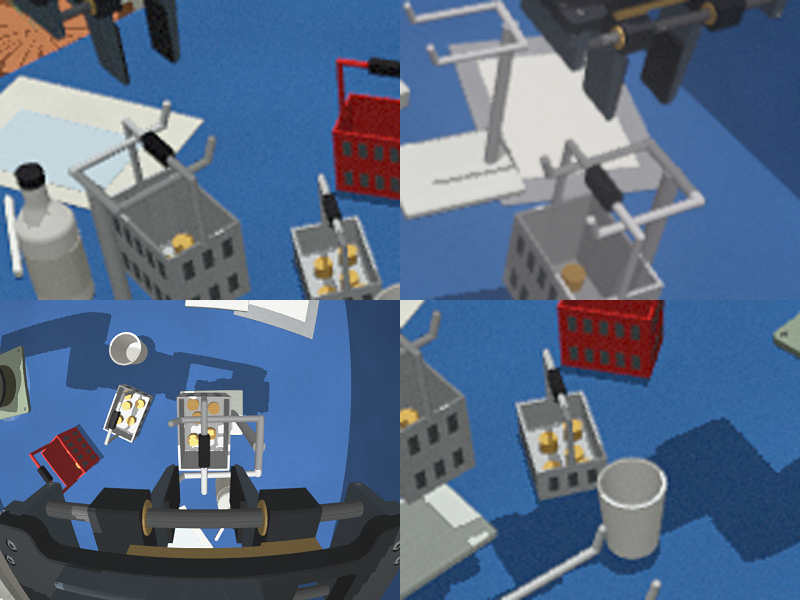

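The deep basket hangs on both prongs and is released. Before descending to the shallow one I'll check clearance to the red basket's bail and take a wrist overlay.

```bash
python3 -m jog '0 0 -1 -1.7 0.2 0 0.55;0 0 -2 -3.5 0.4 0 0.55;0 0 -3 -5.2 0.6 -0.5 0.55;0 0 -4 -6.6 0.76 -1.8 0.55;0 0 -5 -7.28 0.85 -3 0.55';python3 -m jog '0 0 0 0 0 -1 0.55;0 0 0 0 0 -2 0.55;0 0 0 0 0 -2 0.55;0 0 0 0 0 -2 0.55'
python3 wv.py w3 S,434,-145.5,-29.7
python3 - <<'E'
from h import *
print(atz("scene",[[291,174],[303,177],[325,180]],170).round(),atz("side",[[250,341],[273,353],[309,372]],170).round())
E
```

```text
time_s: 12.8
ee_pos: [431.3, -145.2, 313.4]
ee_rot: [-179.9, 0.0, 60.1]
force: [1.3, 0.1, -0.3]
gripper_width: 50.2
time_s: 13.3
ee_pos: [434.0, -145.8, 265.4]
ee_rot: [180.0, -0.0, 60.3]
force: [-0.6, 0.1, 0.3]
gripper_width: 50.2
S [[291, 254], [362, 254], [365, 150], [289, 150], [327, 278], [327, 158], [327, 245], [327, 200]]
tcp [ 434.  -145.8  265.4] [180.   -0.   60.3] hold -18.8 t 13.3
[[ 275. -272.  170.]
 [ 261. -235.  170.]
 [ 228. -177.  170.]] [[ 225. -194.  170.]
 [ 256. -237.  170.]
 [ 302. -302.  170.]]
```

View pics/w3.png

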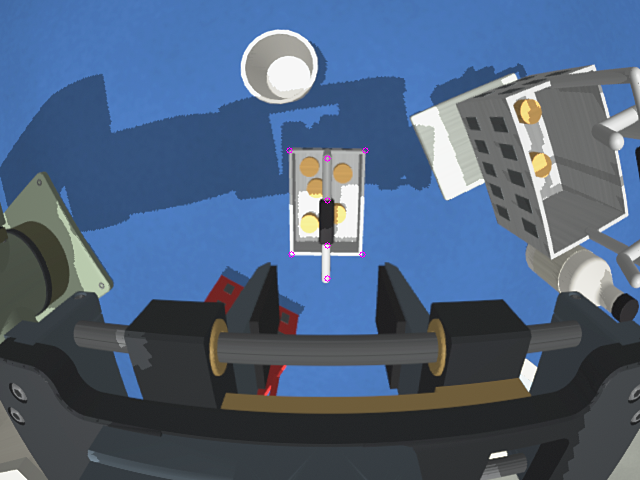

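The shallow overlay matches: rim corners (291,254) to (365,150), sleeve (327,222). The red basket is about 200 mm off and the hung basket about 40 mm clear of the gripper body. I'll descend and grip.

```bash
python3 -m jog '0 0 0 0 0 -1.6 0.55;0 0 0 0 0 -3.2 0.55;0 0 0 0 0 -4.8 0.55;0 0 0 0 0 -6.2 0.55;0 0 0 0 0 -6.75 0.55' 35
python3 -m jog '0 0 0 0 0 0 0.55;0 0 0 0 0 0 0;0 0 0 0 0 0 0;0 0 0 0 0 0 0;0 0 0 0 0 0 0'; python3 -m jog '0 0 0 0 0 0 0;0 0 0 0 0 0.4 0;0 0 0 0 0 1 0;0 0 0 0 0 1.8 0;0 0 0 0 0 2.6 0'
```

```text
time_s: 13.98
ee_pos: [433.5, -145.7, 95.3]
ee_rot: [-179.9, 0.0, 60.3]
force: [-0.7, 1.0, 0.4]
gripper_width: 50.0
time_s: 14.6
ee_pos: [433.7, -145.7, 96.5]
ee_rot: [180.0, 0.0, 60.2]
force: [-0.8, -1.0, -2.9]
gripper_width: 14.0
time_s: 15.22
ee_pos: [433.5, -145.6, 161.8]
ee_rot: [-180.0, 0.0, 60.2]
force: [0.2, 0.4, -4.6]
gripper_width: 13.5
```

```bash
python3 -m jog '0 0 0 0 0 0.8 0;0 0 0 0 0 1.8 0;0 0 0 0 0 2.8 0;0 0 0.1 0 0.5 3.25 0;0 0 0.5 0.1 1.5 3.25 0'
python3 -m jog '0 0 0.4 0.3 1.2 0 0;0 0 0.8 0.7 2.4 0 0;0 0 1.2 1.1 3.6 0 0;0 0 1.6 1.5 4.8 0 0;0 0 2 1.9 6 0 0'
python3 -m jog '0 0 0.4 0.5 1.2 0 0;0 0 0.8 1 2.4 0 0;0 0 1.2 1.5 3.6 0 0;0 0 1.5 1.95 4.5 0 0;0 0 1.6 2.15 4.86 0 0'
python3 -m jog '0 0 0 0 0 0 0;0 0 0 0 0 0 0'
python3 - <<'E'
from h import *
S={n:grab_frame(n) for n in("scene","side","wrist")}
g=lambda n,x,y,w,h:cv2.resize(S[n][y:y+h,x:x+w],(400,300),interpolation=cv2.INTER_CUBIC)
a=np.radians(-9.2);P=np.array([[-51,36,239],[-51,-36,239],[50,36,215],[50,-36,215]],float)
W=np.c_[675.4+np.cos(a)*P[:,0]-np.sin(a)*P[:,1],141.1+np.sin(a)*P[:,0]+np.cos(a)*P[:,1],P[:,2]]
for n in S:
    for u in proj(n,W): cv2.circle(S[n],tuple(int(v) for v in u.round()),2,(255,0,255),-1)
m=np.vstack([np.hstack([g("scene",230,230,200,150),g("side",270,100,200,150)]),np.hstack([g("wrist",200,100,400,300),g("scene",0,0,640,480)])])
cv2.imwrite("pics/pre3.png",m[:,:,::-1]);s=env.state();print(s["ee_pos"],s["ee_rot"],s["force"],s["time_s"])
E
```

```text
time_s: 15.85
ee_pos: [436.3, -107.7, 243.1]
ee_rot: [179.9, -0.0, 62.7]
force: [0.4, 0.4, -2.9]
gripper_width: 13.6
time_s: 16.48
ee_pos: [483.1, 43.5, 241.8]
ee_rot: [-179.9, 0.0, 72.9]
force: [0.5, 0.0, -3.4]
gripper_width: 13.8
time_s: 17.1
ee_pos: [537.6, 164.5, 241.8]
ee_rot: [-179.9, 0.0, 80.9]
force: [-0.1, -0.9, -3.4]
gripper_width: 13.7
time_s: 17.35
ee_pos: [537.1, 162.3, 242.4]
ee_rot: [-180.0, 0.1, 80.7]
force: [0.8, 0.1, -3.1]
gripper_width: 13.7
[537.24492265 162.45224004 242.67083016] [1.79992998e+02 1.15980685e-02 8.06890522e+01] [ 0.51487733 -0.02163724 -3.24167767] 17.5
```

View pics/pre3.png

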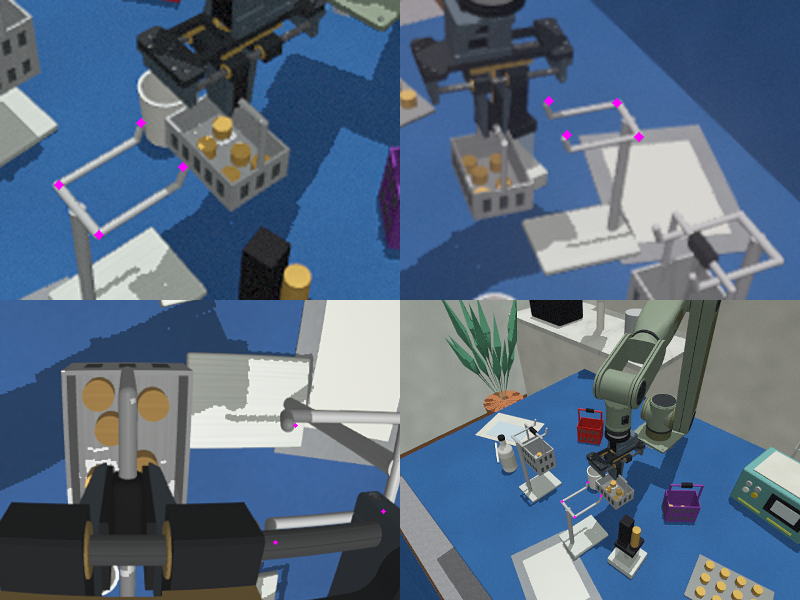

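The markers agree with the prong tips in scene and side to about 2 px and in the wrist view to within about 10 px, well inside the ±12 mm side margin. The shallow basket is level. I'll advance.

```bash
python3 -m jog '0 0 0 0.3 -0.05 0 0;0 0 0 0.9 -0.14 0 0;0 0 0 1.6 -0.25 0 0;0 0 0 2.3 -0.36 0 0;0 0 0 3 -0.46 0 0'
python3 -m jog '0 0 0 0.6 -0.09 0 0;0 0 0 1.2 -0.18 0 0;0 0 0 1.6 -0.24 0 0;0 0 0 1.74 -0.26 0 0;0 0 0 1.74 -0.26 0 0'
python3 - <<'E'
from h import *
S={n:grab_frame(n) for n in("scene","side","wrist")}
g=lambda n,x,y,w,h:cv2.resize(S[n][y:y+h,x:x+w],(400,300),interpolation=cv2.INTER_CUBIC)
m=np.vstack([np.hstack([g("scene",200,230,200,150),g("side",290,80,200,150)]),np.hstack([g("wrist",200,100,400,300),g("scene",0,0,640,480)])])
cv2.imwrite("pics/pre4.png",m[:,:,::-1]);s=env.state();print(s["ee_pos"],s["ee_rot"],s["force"],s["time_s"])
E
```

```text
time_s: 18.12
ee_pos: [614.3, 151.3, 242.2]
ee_rot: [180.0, 0.0, 80.7]
force: [0.5, -0.3, -3.1]
gripper_width: 13.6
time_s: 18.75
ee_pos: [656.0, 145.2, 242.3]
ee_rot: [-180.0, 0.0, 80.7]
force: [-0.3, 0.1, -3.0]
gripper_width: 13.7
[655.59662834 145.36176742 242.68423035] [-1.79996903e+02 -3.09660092e-03  8.07623294e+01] [ 0.53449995 -0.82036779 -3.17594947] 18.9
```

View pics/pre4.png

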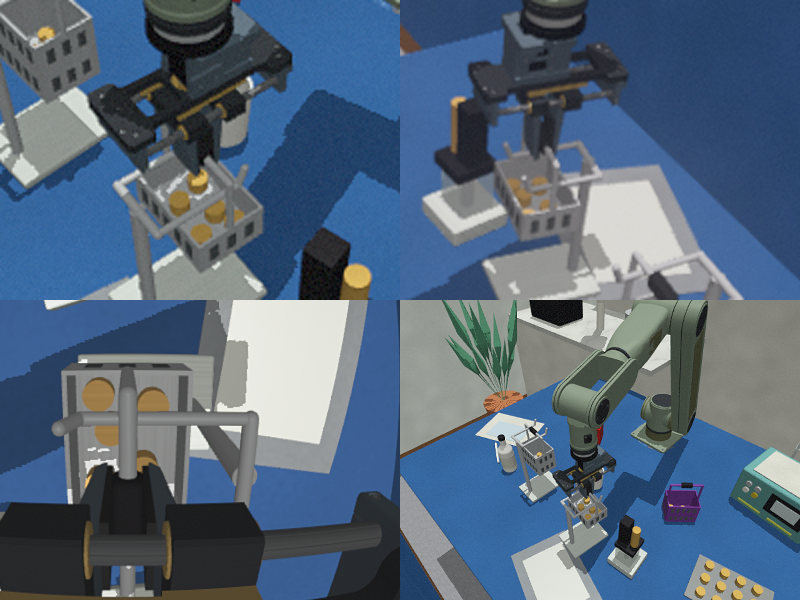

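It has the same geometry as the first hang: the prong crosses the bar at about (128,418), between the sleeve and the leg. I'll lower until contact.

```bash
python3 -m jog '0 0 0 0 0 -0.3 0;0 0 0 0 0 -0.8 0;0 0 0 0 0 -1.2 0;0 0 0 0 0 -1.45 0;0 0 0 0 0 -1.5 0'; python3 -m jog '0 0 0 0 0 -0.04 0;0 0 0 0 0 -0.08 0;0 0 0 0 0 -0.08 0'
```

```text
time_s: 19.52
ee_pos: [655.8, 145.2, 204.4]
ee_rot: [-180.0, 0.0, 80.8]
force: [0.3, -0.2, -3.5]
gripper_width: 13.6
time_s: 19.9
ee_pos: [656.2, 145.3, 204.1]
ee_rot: [179.9, -0.0, 80.7]
force: [-2.0, -0.9, 1.8]
gripper_width: 13.8
```

```bash
python3 -m jog '0 0 0 0 0 -0.02 0;0 0 0 0 0 -0.05 0;0 0 0 0 0 -0.05 0'
```

```text
time_s: 20.27
ee_pos: [656.2, 145.3, 203.9]
ee_rot: [179.9, -0.0, 80.8]
force: [-3.9, -1.7, 7.9]
gripper_width: 13.6
```

```bash
python3 -m jog '0 0 0 0 0 0.06 0;0 0 0 0 0 0.06 0;0 0 0 0 0 0.06 0.2;0 0 0 0 0 0.06 0.3;0 0 0 0 0 0.06 0.45';python3 -m jog '0 0 0 0 0 0 0.45;0 0 0 0 0 0 0.45;0 0 0 0 0 0.5 0.45;0 0 0 0 0 1.2 0.45;0 0 0 0 0 2 0.45'; python3 -m jog '0 0 0 0 0 1 0.45;0 0 0 0 0 2.5 0.45;0 0 0 -1 0 4 0.45;0 0 0 -3 0 6 0.45;0 0 0 -5 0 6 0.45';python3 -m jog '0 0 0 -1 0 0 0.45;0 0 0 -2 0 0 0.45;0 0 0 -2 0 0 0.45;0 0 0 -2 0 0 0.45;0 0 0 -2 0 0 0.45'
python3 - <<'E'
from h import *
import time
S={n:grab_frame(n) for n in("scene","side")}
g=lambda n,x,y,w,h:cv2.resize(S[n][y:y+h,x:x+w],(400,300),interpolation=cv2.INTER_CUBIC)
m=np.vstack([np.hstack([g("scene",150,150,200,150),g("side",370,180,160,120)]),np.hstack([g("scene",220,250,160,120),g("side",290,100,200,150)])])
cv2.imwrite("pics/fin.png",m[:,:,::-1])
for _ in range(10): b={n:grab_frame(n) for n in S}
for n in S: print(n,"max change",np.abs(cv2.GaussianBlur(S[n],(5,5),0).astype(int)-cv2.GaussianBlur(b[n],(5,5),0)).max())
print(env.state()["force"],env.state()["time_s"])
E
```

```text
time_s: 20.9
ee_pos: [656.0, 145.3, 202.7]
ee_rot: [-180.0, 0.0, 80.8]
force: [-0.1, 0.5, 0.6]
gripper_width: 34.2
time_s: 21.52
ee_pos: [656.1, 145.3, 254.6]
ee_rot: [180.0, -0.0, 80.8]
force: [0.9, -0.8, 0.1]
gripper_width: 41.0
time_s: 22.15
ee_pos: [531.3, 145.5, 407.4]
ee_rot: [179.6, -0.2, 80.7]
force: [0.2, 0.8, 0.2]
gripper_width: 41.2
time_s: 22.78
ee_pos: [481.9, 145.3, 403.0]
ee_rot: [-180.0, 0.0, 80.7]
force: [-0.7, -0.1, 1.1]
gripper_width: 40.9
scene max change 34
side max change 24
[ 0.211697    0.15181109 -0.99329708] 23.875
```

View pics/fin.png

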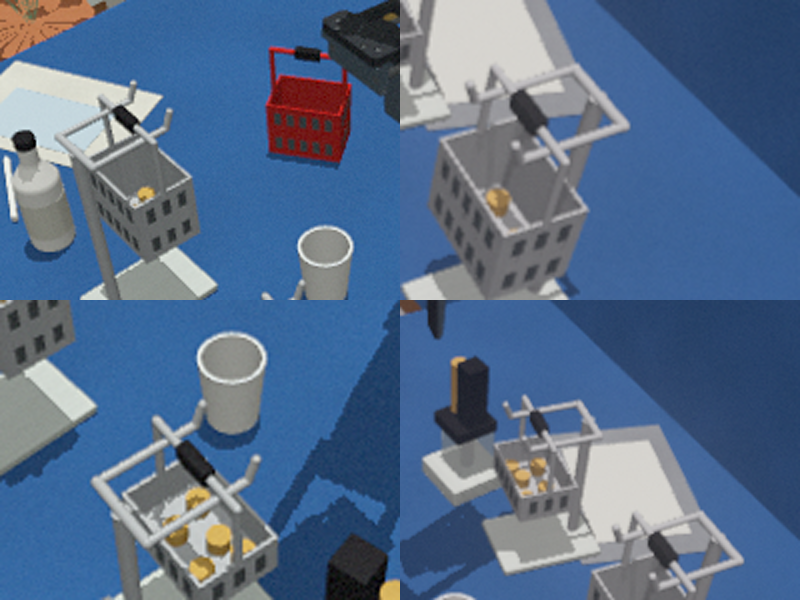

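Both baskets hang across both prongs with their parts inside, and the beaker and bottle are standing. I'll check where the residual image change is, to be sure the baskets are still.

```bash
python3 -m jog '0 0 0 0 0 0 0.45;0 0 0 0 0 0 0.45;0 0 0 0 0 0 0.45;0 0 0 0 0 0 0.45;0 0 0 0 0 0 0.45'; python3 - <<'E'
from h import *
A=[{n:cv2.GaussianBlur(grab_frame(n),(5,5),0).astype(int) for n in("scene","side")} for _ in range(8)]
R={"scene":{"deep":(180,190,80,90),"shal":(255,285,80,80)},"side":{"deep":(380,200,90,100),"shal":(330,145,65,70)},}
for n in R:
  for k,(x,y,w,h) in R[n].items(): print(n,k,[int(np.abs(a[n]-A[0][n])[y:y+h,x:x+w].max()) for a in A[1:]])
  d=np.abs(A[7][n]-A[0][n]).max(2); print(np.unravel_index(d.argmax(),d.shape),d.max())
im0=cv2.imread("pics/scene1.png")[:,:,::-1]
for q in("bottle","beaker"): print(q,[(d["box"],round(d["conf"],2)) for d in spotter.look_for(q,"scene")[:2]])
E
```

```text
time_s: 24.5
ee_pos: [481.0, 145.3, 403.2]
ee_rot: [180.0, 0.0, 80.7]
force: [-0.7, -0.4, -0.5]
gripper_width: 41.0
scene deep [5, 5, 5, 4, 4, 4, 4]
scene shal [5, 4, 5, 4, 5, 5, 4]
(np.int64(13), np.int64(243)) 9
side deep [2, 2, 2, 3, 2, 2, 2]
side shal [3, 2, 3, 2, 2, 2, 2]
(np.int64(85), np.int64(303)) 7
bottle [([156.9, 214.1, 31.4, 61.7], 0.72)]
beaker [([299.7, 261.0, 25.1, 40.1], 0.96)]
```

The baskets are still (noise level only), and the bottle and beaker are where they were. Handing in.

```bash
python3 -c "
from workcell import env
print(env.job_done())"
```

```text
the job is handed in; nothing more can be done
None
```

Both baskets are hung: the steel deep basket on the higher hook first, then the shallow one on the lower. I handed the job in at about 25 s on the robot's clock, of the 72 s allowed.

**Handling:** Each basket was gripped by its sleeve, carried upright, lowered until the prongs took its weight (contact force up to about 12 N) and released. The gripper then withdrew well clear.

**Last checks:**
- **Hanging:** both bars lie across both prongs with the parts still inside.
- **Stillness:** the final pictures showed only noise-level change at both baskets. An earlier comparison, just after the arm withdrew, showed larger changes that I did not locate. They were gone in the final one.
- **Bottle and beaker:** found within about 2 px of their starting places.
- **Dosing unit:** its clearance was estimated rather than measured finely. The force readings showed no sign of contact.

**Disagreement:** before the lower hook, the wrist view put the prong tip up to about 10 px from the fitted position. The scene and side views agreed to about 2 px, and the fit stayed within the margin.

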